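Slide a freshly varnished keepsake box into its drying lane

ROBOT

A 6-joint arm with a two-finger parallel gripper is mounted at the origin on the work surface. World frame = base frame: x ahead of the robot, y to its left, z up, the work surface at z = 0. Lengths are in m, angles in rad, forces in N, time in s.
With the tool pointing down it reaches from about 0.25 to 0.775 m from the base axis. Payload 8.9 kg.
Tool frame: the origin (TCP) lies where the fingers leave the gripper's body, on its centre line; the fingertips stand 73 mm ahead of it and the grasp point (between the pads) lies 54 mm ahead of it; z points along the fingers, y is the line along which they close (so a half turn about z gives the same grasp; the last joint's range is limited). The gripper opens to 85 mm and grips with 20 to 120 N. Pads are 22 mm wide; open, the fingers measure 114 mm over their backs; the gripper's body (76 mm by 85 mm) begins 54 mm behind the grasp point. The pads swing forward as they close: fully open they stand 13 mm farther back than shut.
Start: joints at [1.134, 0.291, -0.153, 1.127, 0, 1.431], TCP at [0.154, 0.502, 0.304] pointing down, gripper open.
Joint ranges: [-2.52, 2.52], [-0.91, 1.74], [-1.3, 1.37], [-1.96, 2.02], [-1.52, 1.47], [-3.14, 3.14]. Speed limits (rad/s): [2.22, 2.22, 2.79, 3.14, 3.14, 3.14].

INTERFACE

Orientations are given as a unit quaternion [x, y, z, w].
In Python, from plant import sense, get_image, finish_job, cut_out, place_of gives the robot as it stands.
- The arm moves only by the shell command python3 -m pendant 'ROWS' [FORCE]. ROWS is JSON, one flat list of numbers, 5 for each row, row after row: the closure in counts, from 0 (fully open) to 255 (shut), then the shift along the tool's x, y, z in mm, then the turn about the tool's z in rad. A call has 1 to 8 rows; each row is the pose to reach, as a shift and turn from the pose commanded when the call began, along the tool's axes at that moment; what a row does not reach only later rows make up. A row lasts 1/10 s, in which the tool goes at most 50 mm and 8.59 degrees, less where a joint would pass 70% of its speed; a pose out of reach is approached as far as the arm can. A call with a gripper value outside its range is refused whole. The fingers move at their own pace and stop on an object; FORCE is the grip in N (left out, the last holds). Time passes only in rows, so rows that repeat a pose let the fingers close. It gives the time, the measured TCP pose, the force, the opening and the grip force at its end, in the units of the state.
- sense(): the state, without advancing time (a new reading comes with each control period).
- get_image(name): name is "side" or "top" or "wrist"; returns a dict with "img" (384x512x3 uint8, blue, green, red), "z_map" (384x512 float32, m along the optical axis (not along the pixel's ray), 0 where there is no reading), "intrinsics" (3x3 intrinsics, pixels), "pose" (4x4, takes a point from camera to world coordinates); the wrist camera has in their place "hand_eye" (4x4, takes a point from camera to tool coordinates, whose origin is the TCP and whose axes are the flange's). Camera axes: x right, y down, z forward; pixel columns grow to the right and rows downward; lengths in m; the calibration is good to about 2 mm. The wrist camera is an equidistant fisheye: a pixel r from the principal point sees the ray r / f radians off the axis. A picture is of the moment at which its call begins: read the wrist's pose just before it.
- finish_job(): hands the job in; it is judged then, once.
Trained networks look in a picture, given as the dict that the camera call returned (one of the last four; its "shot" number tells which), for a name from the list of things; names that differ only in an ending like _2 or _b are one class to them, and where a whole thing is asked for, a point or a joint stands for the part that bears it (a point fixed in the world has none). Each returns a list of dicts, best first, with "p" (0 to 1); they miss things now and then, are a little off and sometimes report something else, mostly with a low value. They report only what shows in the picture. A call takes as long as a camera call. They do not tell look-alikes from the thing itself.
- cut_out(picture, name): "mask" (384x512 bool, what is visible of it) and "extent" ([centre column, centre row, width, height] in pixels, round what is visible of it).
- place_of(picture, name): "uv" ([column, row] in pixels: a listed point, or the origin of a listed thing).
The state is a dict: "clock": time; "joint_positions": joint angles; "qvel": joint speeds; "effort": joint torques, N m; "tool_pos": TCP position; "orientation": TCP orientation; "ft_force": force on the tool from outside, world axes, zero at the start; "ft_torque": the same for the moment, N m; "finger_gap": finger opening in m; "grasp_force": force on a finger pad.
Only numpy, scipy, OpenCV 4.12 (cv2) and the standard library are available. Lean on these libraries where they do the work, as an engineer would, in place of code of your own. Each camera call takes 0.05 s, during which the arm holds its last target. There are 200 camera calls.

TASK

The keepsake box standing in front of the open lane of the drying rack has just been varnished and is still wet, except for its bare end, which faces out of the rack. Push it down the lane with your fingertips on that bare end only, without box or hand touching the guide rail on either side, until its bare end is level with the bare end of the box already drying in the next lane, and leave it standing straight in the lane. Do not lift or tip it, and leave the other things on the rack where they stand.

Things in the scene. Friction and masses are not known exactly. Their poses are not given: they have to be found in the camera images.
- rack: Low wooden drying rack fixed to the table: plywood base 18 mm thick, x = -330 to +320 mm, y = -81 to +225 mm, with two parallel lanes. Origin on the table surface (z = 0) under the middle of the mouth of the open lane. Its x axis runs down the lane, the way the box is to be pushed; y points to the left of that, towards the next lane; z up
- lane_mouth (a point): Middle of the open lane's mouth, where the guide rails begin: rack x = 0, y = 0, 30 mm above the table (level with the runner tops). Same axes as the rack. The open lane is 126 mm wide between its rails and 302 mm long; the next lane's middle is at rack y = +144 mm
- runners (a point): Middle of the runners before the mouth, where the box starts: rack x = -185, y = 0, 30 mm above the table. In each lane the boxes stand and slide on two waxed strips 10 mm wide, 28 mm either side of its middle, rack x = -320 to +300 mm, tops 30 mm above the table
- stop_bar (a point): Middle of the top of the bar that closes both lanes: rack x = 302 to 320 mm, 63 mm above the table. The box does not go this far
- rail_outer: Guide rail on the right (-y) side of the open lane: a straight strip 302 mm long, 18 mm wide, top 52 mm above the table (22 mm above the runners), fixed to the rack. Origin at the middle of its width at the lane's mouth, on the base board; it runs from there along its +x (the rack's x). Its inner face is at rack y = -63 mm
- rail_middle: The same strip on the left (+y) side of the open lane, between the two lanes. Origin as for rail_outer; its faces are at rack y = +63 and +81 mm
- box: The wet box to be pushed: closed wooden box 150 mm long (its x), 100 wide (y), 75 high, about 0.4 to 0.75 kg, too wide to grasp, lid of woven cord. Origin at the centre of its underside, x axis towards the end that enters the lane first. Starts on the runners before the mouth, up to 15 mm off the lane's middle and 9 degrees askew. It slides only while pushed
- box_coat: The varnished wet part of that box: its two long sides, lid and far end, everything but the 10 mm thick bare end panel. Same origin and axes as the box
- box_end (a point): Centre of the box's bare end face (100 mm wide, 75 mm high, flat plain light wood), 75 mm behind the box's centre and 37.5 mm above its underside; the face looks along the box's -x. Push here
- box_far_end (a point): Centre of the box's far, leading end face, 75 mm ahead of the box's centre, 37.5 mm above its underside
- dry_box: The box already drying in the next lane, same make and size as the wet one, square to the rack, its bare end facing out the same way. Origin at the centre of its underside, x axis down the lane. Not to be moved
- dry_end (a point): Centre of the drying box's bare end face, 37.5 mm above its underside: marks how far the wet box must go. Level means that the two bare ends lie at the same rack x
- tin: Small steel varnish tin, 68 mm across, 62 mm high, on the rack's runners in front of the next lane; origin under its centre. Not to be moved
- spool: Wooden spool of cord, 66 mm across, 60 mm high, on the rack's runners in front of the next lane; origin under its centre. Not to be moved
Mind the look-alikes: they are no part of the job. What is shaped like the box but blue is not meant.

How it is judged:
By the outcome, as a careful person would: the job done as asked, in the order asked, and still so for the second after the job is handed in, with the robot touching nothing.
It also fails if it takes over 67 s, if anything falls off the work surface, if the arm or the gripper's body presses on something with over 40 N, if the wrist force passes 120 N, or if a joint passes its speed limit or range.

## Working session

There is one attempt and no reset: what is moved stays moved. The work goes in short steps, Python scripts to look and compute and a shell command to move; the robot and the scene stay as the last step left them, time stands still between calls to the robot, and variables do not carry over. Pictures are saved under pics/ and viewed, at most 13 in all, crops included, and the job is handed in when it is done.

```bash
mkdir -p pics; ls; python3 - <<'E'
from plant import *
import cv2,numpy as np
s=sense();print({k:np.round(v,3) for k,v in s.items()})
ims=[]
for n in("side","top"):
    d=get_image(n);im=d["img"].copy();print(n,np.round(d["intrinsics"],1).tolist(),np.round(d["pose"],3).tolist())
    for nm in["rack","lane_mouth","runners","stop_bar","rail_outer","rail_middle","box","box_end","box_far_end","dry_box","dry_end","tin","spool"]:
        r=place_of(d,nm)
        for q in r[:2]: print(n,nm,np.round(q["uv"],1),round(q["p"],2))
    cv2.imwrite(f"pics/{n}0.png",im)
E
```

```text
pics
{'clock': np.float64(0.0), 'joint_positions': array([ 1.134,  0.291, -0.154,  1.127,  0.   ,  1.432]), 'qvel': array([-0.001,  0.001, -0.   , -0.002,  0.   , -0.   ]), 'effort': array([-3.0000e-03, -5.3714e+01,  3.3138e+01,  1.6000e-02, -0.0000e+00,
        0.0000e+00]), 'tool_pos': array([0.154, 0.502, 0.303]), 'orientation': array([ 0.148,  0.989, -0.001, -0.   ]), 'ft_force': array([ 0.329,  0.083, -0.561]), 'ft_torque': array([ 0.035,  0.001, -0.018]), 'grasp_force': np.float64(0.0), 'finger_gap': np.float64(0.086)}
side [[483.1, 0.0, 259.5], [0.0, 483.1, 188.6], [0.0, 0.0, 1.0]] [[0.913, -0.288, 0.289, -0.012], [-0.408, -0.61, 0.68, -1.012], [-0.019, -0.738, -0.674, 1.069], [0.0, 0.0, 0.0, 1.0]]
side rack [298.9 190.7] 0.77
side lane_mouth [297.7 180.7] 0.71
side runners [334.8 216.1] 0.88
side runners [309.7 255.4] 0.56
side stop_bar [234.8 137.2] 0.67
side stop_bar [249.  181.9] 0.64
side rail_outer [313.2 180.2] 0.82
side rail_middle [280.8 198.3] 0.67
side box [245.5 316.7] 0.85
side box [336.1 220.6] 0.75
side box_end [358.7 224.1] 0.8
side box_far_end [258.  334.5] 0.68
side box_far_end [320.1 197.4] 0.56
side dry_box [239.6 177.6] 0.85
side dry_end [250.5 183.7] 0.71
side tin [285.3 233.2] 0.57
side spool [310.3 254.1] 0.6
top [[350.8, 0.0, 253.8], [0.0, 350.8, 194.5], [0.0, 0.0, 1.0]] [[0.014, -0.987, 0.163, 0.275], [-1.0, -0.014, 0.002, 0.014], [0.001, -0.163, -0.987, 1.054], [0.0, 0.0, 0.0, 1.0]]
top rack [257.6 159.9] 0.92
top stop_bar [156.8 191.2] 0.82
top stop_bar [261.6 160.2] 0.54
top rail_outer [255.2 136.1] 0.6
top rail_middle [261.6 180.4] 0.56
top box [380.4 277.5] 0.75
top box [317.2 147. ] 0.56
top box_end [364.1 275.4] 0.65
top box_far_end [296.4 147.9] 0.95
top box_far_end [260.5 180.8] 0.25
top dry_box [218.6 210.8] 0.61
top dry_end [245.9 203.9] 0.96
top tin [309.5 200.6] 0.78
top spool [351.4 194.3] 0.7
```

```bash
python3 - <<'E'
import cv2
a=cv2.imread("pics/top0.png");b=cv2.imread("pics/side0.png")
cv2.imwrite("pics/t1.png",cv2.resize(a[60:330,110:470],None,fx=2.2,fy=2.2))
cv2.imwrite("pics/s1.png",cv2.resize(b[90:370,180:440],None,fx=2.1,fy=2.1))
E
```

```text
(no output)
```

View pics/t1.png

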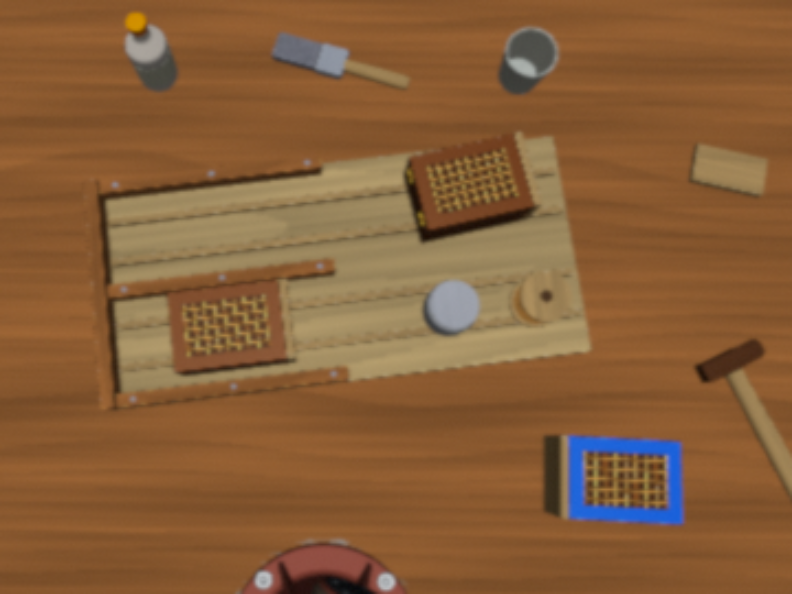

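View pics/s1.png

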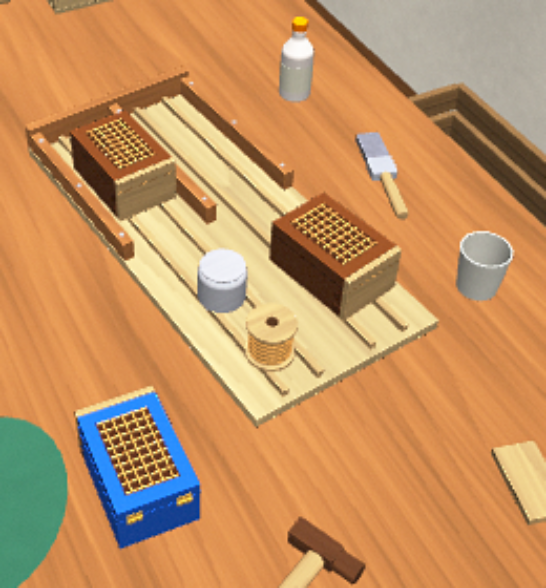

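The top view shows the wet box askew on the runners at about (317,147). The dry box is in the near lane at (218,210), the tin at (315,200) and the spool at (357,194). The blue box at lower right is the decoy. Rack x runs towards world +y. Next I fit the poses from depth.

```bash
cat >h.py <<'E'
from plant import *
import cv2,numpy as np
def cloud(d):
    K=d["intrinsics"];Z=d["z_map"];v,u=np.mgrid[:384,:512]
    P=np.stack([(u-K[0,2])/K[0,0]*Z,(v-K[1,2])/K[1,1]*Z,Z],-1)
    P=P@d["pose"][:3,:3].T+d["pose"][:3,3];P[Z==0]=np.nan;return P
def onplane(d,uv,z):
    K=d["intrinsics"];r=d["pose"][:3,:3]@np.array([(uv[0]-K[0,2])/K[0,0],(uv[1]-K[1,2])/K[1,1],1]);t=d["pose"][:3,3]
    return t+r*(z-t[2])/r[2]
def rect(d,m,z):
    "min rectangle of a mask, as projected to height z (m)"
    v,u=np.nonzero(m);p=np.array([onplane(d,q,z)[:2] for q in zip(u,v)],np.float32)*1000
    return cv2.minAreaRect(p)
E
python3 - <<'E'
from h import *
for n in("top","side"):
    d=get_image(n);P=cloud(d);z=P[...,2]*1000
    for nm in("box","dry_box"):
        for r in cut_out(d,nm)[:3]:
            m=cv2.dilate(r["mask"].astype(np.uint8),np.ones((5,5)))>0
            zz=z[m];m&=(z>97)&(z<113)
            print(n,nm,round(r["p"],2),np.round(r["extent"]),"ztop",np.round(np.median(z[m]),1),m.sum(),rect(d,m,.105) if m.sum()>20 else 0)
    # base board and rails
    X=P[...,0]*1000;Y=P[...,1]*1000
    reg=(X>150)&(X<560)&(Y>-420)&(Y<420)
    for lo,hi,t in((46,58,"rails52"),(58,69,"stop63")):
        m=(reg&(z>lo)&(z<hi)).astype(np.uint8);k,l,s,c=cv2.connectedComponentsWithStats(m)
        for i in range(1,k):
            if s[i,4]>40: print(n,t,s[i].tolist(),rect(d,l==i,int(t[-2:])/1000), np.median(z[l==i]))
    m=(reg&(z>10)&(z<70)).astype(np.uint8);k,l,s,c=cv2.connectedComponentsWithStats(m);i=1+s[1:,4].argmax();
    print(n,"base",s[i],rect(d,l==i,.018))
    for nm in("rack","lane_mouth","runners","stop_bar","rail_outer","rail_middle","dry_end","box_end","box_far_end","tin","spool"):
        for q in place_of(d,nm)[:2]:
            h=dict(rack=0,lane_mouth=30,runners=30,stop_bar=63,rail_outer=18,rail_middle=18,tin=30,spool=30).get(nm,67.5)
            print(n,nm,round(q["p"],2),np.round(onplane(d,q["uv"],h/1000)*1000))
E
```

```text
top box 0.9 [389. 276.  62.  41.] ztop nan 0 0
top box 0.84 [323. 144.  65.  50.] ztop 105.7 1858 ((584.1759643554688, -182.27520751953125), (101.56083679199219, 152.07398986816406), 13.844944953918457)
top box 0.68 [263. 184. 234. 126.] ztop 105.4 336 ((486.67156982421875, -30.65509033203125), (147.67884826660156, 530.9393310546875), 31.031185150146484)
top dry_box 0.79 [217. 209.  57.  44.] ztop 106.2 2004 ((394.2828369140625, 123.39312744140625), (100.49999237060547, 149.93544006347656), 7.860288619995117)
top rails52 [158, 177, 104, 46, 698] ((424.7550048828125, 139.97386169433594), (102.23902130126953, 302.4141845703125), 6.600306987762451) 52.59557344254873
top rails52 [160, 224, 109, 22, 707] ((338.0673828125, 127.73435974121094), (59.868038177490234, 305.16046142578125), 6.315177917480469) 52.46094295931325
top stop63 [148, 152, 14, 94, 620] ((426.06109619140625, 298.68829345703125), (272.6357421875, 19.96247673034668), 7.797981262207031) 63.37682499785008
top base [  148   152   230    94 13632] ((474.9625549316406, -5.716033935546875), (287.859130859375, 661.0623779296875),
[... 2623 characters left out ...]
6089630127)
side rack 0.8 [560.   1.   0.]
side rack 0.21 [ 614. -169.    0.]
side lane_mouth 0.57 [551.   3.  30.]
side runners 0.65 [ 578. -188.   30.]
side runners 0.33 [ 418. -161.   30.]
side stop_bar 0.9 [436. 278.  63.]
side rail_outer 0.67 [617.  12.  18.]
side rail_outer 0.54 [ 433. -155.   18.]
side rail_middle 0.62 [471. -14.  18.]
side rail_middle 0.61 [464. 338.  18.]
side dry_end 0.8 [407.  43.  68.]
side dry_end 0.74 [512. -65.  68.]
side box_end 0.92 [ 206. -319.   68.]
side box_end 0.71 [ 600. -264.   68.]
side box_far_end 0.69 [ 206. -460.   68.]
side box_far_end 0.61 [ 565. -111.   68.]
side tin 0.86 [ 426. -161.   30.]
  return _methods._mean(a, axis=axis, dtype=dtype,
  ret = ret.dtype.type(ret / rcount)
```

```bash
cat >>h.py <<'E'
TH=np.radians(97.85);EX=np.array([np.cos(TH),np.sin(TH)]);EY=np.array([-EX[1],EX[0]])
O=np.array([548.,-3.])
def rk(p): p=np.asarray(p)-O; return np.stack([p@EX,p@EY],-1)
E
python3 - <<'E'
from h import *
d=get_image("top");P=cloud(d)*1000;q=rk(P[...,:2]);z=P[...,2];x,y=q[...,0],q[...,1]
for t,yc in(("outer",-72),("mid",72),("far",216)):
    for a in range(10,300,48):
        m=(abs(z-52)<3)&(x>a)&(x<a+48)&(abs(y-yc)<25)
        if m.sum()>5: print(t,a,np.round(np.percentile(y[m],[2,50,98]),1),m.sum())
    m=(abs(z-52)<3)&(abs(y-yc)<12)&(x<250)&(x>-60); print(" mouth x",np.percentile(x[m],[0,1,2]) if m.any() else 0)
m=(abs(z-63)<3)&(x>280)&(x<340);print("stop x,y",np.percentile(x[m],[2,50,98]),np.percentile(y[m],[0,1,99,100]))
m=(abs(z-18)<4)&(x<-250)&(x>-360);print("base x",np.percentile(x[m],[0,1,2]))
m=(abs(z-18)<4)&(abs(x)<330)&(y<-60)&(y>-110);print("base ymin",np.percentile(y[m],[0,1,2]))
m=(abs(z-18)<4)&(abs(x)<330)&(y>205)&(y<250);print("base ymax",np.percentile(y[m],[98,99,100]))
print("box",rk([584.18,-182.28]),"dry",rk([394.28,123.39]))
E
```

```text
outer 10 [-88.1 -79.9 -71.1] 87
outer 58 [-88.6 -79.9 -71.7] 87
outer 106 [-88.8 -79.3 -71. ] 88
outer 154 [-89.8 -79.2 -71.9] 84
outer 202 [-89.3 -80.2 -71.7] 87
outer 250 [-89.6 -80.4 -71.5] 85
outer 298 [-88.8 -78.8 -50.2] 24
 mouth x [ 6.6780645   8.30028575 10.94237946]
mid 10 [54.8 63.9 72.2] 94
mid 58 [54.5 63.2 72.2] 88
mid 106 [54.8 63.8 72.4] 91
mid 154 [55.  64.6 72.3] 83
mid 202 [54.9 63.9 72.1] 93
mid 250 [54.8 63.6 72.1] 99
mid 298 [52.6 63.1 85.1] 24
 mouth x [ 6.9499559   8.26355956 10.66622918]
far 10 [198.7 207.2 215.7] 92
far 58 [198.6 207.2 215.9] 102
far 106 [198.6 207.5 215.7] 97
far 154 [198.7 207.7 215.8] 93
far 202 [198.4 207.  215.7] 99
far 250 [198.3 206.5 215.8] 87
far 298 [199.6 207.6 214.1] 17
 mouth x [ 6.09461229  8.9387652  11.95158406]
stop x,y [307.61216073 316.10103071 325.04807972] [-89.69782938 -86.61967262 214.21664364 216.15725327]
base x [-324.38348578 -322.94552077 -322.49543442]
base ymin [-89.47512964 -88.80776803 -88.16603568]
base ymax [216.18684907 216.24958361 216.42176063]
box [-182.54144075  -11.35487593] dry [146.20069768 135.01713409]
```

```bash
cat >>h.py <<'E'
O=O+6.3*EX-8.2*EY
def hand(goal=None,z=130,yaw=0):
    "hand in rack frame; shift to goal (rack mm), tool axes"
    from scipy.spatial.transform import Rotation as R
    s=sense();r=R.from_quat(s["orientation"]).as_matrix();t=s["tool_pos"]*1000
    h=np.degrees(np.arctan2(r[1,0],r[0,0])-TH)
    print("t",round(float(s["clock"]),1),"hand rack",np.round(rk(t[:2]),1),"z",round(t[2],1),"yaw",round(h,2),"gap",round(float(s["finger_gap"])*1000,1),"F",np.round(s["ft_force"],1),"tilt",round(float(r[2,2]),4))
    if goal is not None:
        w=np.append(O+goal[0]*EX+goal[1]*EY,z)
        print("shift",np.round(r.T@(w-t),1),"turn",round(np.radians(h-yaw),3))
E
python3 -m pendant '[0,-35,-33.5,0,0.142,0,-70,-67,0,0.284,50,-105,-100.5,0,0.426,105,-140,-134,0,0.568,105,-175,-167.5,0,0.71,105,-210,-201,0,0.852,105,-245,-234.5,0,0.994,105,-280,-268,0,1.137]' 20
python3 -c "
from h import *
hand((-310,-6),200)"
```

```text
clock: 3.65
tool_pos: [0.3437, 0.1617, 0.3042]
orientation: [0.66, 0.752, 0.0, 0.0]
ft_force: [1.1, 1.1, 0.0]
finger_gap: 0.0503
grasp_force: 0.0
t 3.6 hand rack [184.8 188.1] z 304.2 yaw -0.38 gap 50.3 F [1.1 1.1 0. ] tilt -1.0
shift [-493.5  197.3  104.4] turn -0.007
```

```bash
python3 -m pendant '[105,-45,18,0,0,105,-90,36,0,0,105,-135,54,0,0,105,-180,72,0,0,105,-225,90,0,0,105,-270,108,0,0,105,-315,126,0,0,105,-360,144,0,0]'
python3 -m pendant '[105,-40,18,20,0,105,-80,36,50,0,105,-120,48,80,0,105,-120,48,80,0]'
python3 - <<'E'
from h import *
hand((-310,-6),130)
cv2.imwrite("pics/top2.png",cv2.resize(get_image("top")["img"][60:330,110:470],None,fx=2,fy=2))
d=get_image("wrist");cv2.imwrite("pics/w2.png",d["img"])
E
```

```text
clock: 4.45
tool_pos: [0.5352, -0.1757, 0.3039]
orientation: [0.658, 0.753, 0.0, 0.0]
ft_force: [0.8, 0.2, 0.4]
finger_gap: 0.0501
grasp_force: 0.0
clock: 4.85
tool_pos: [0.5979, -0.2892, 0.2185]
orientation: [0.659, 0.753, -0.001, -0.002]
ft_force: [0.0, 1.0, -0.5]
finger_gap: 0.0502
grasp_force: 0.0
t 4.8 hand rack [-296.7   -2.2] z 218.5 yaw -0.23 gap 50.2 F [ 0.   1.  -0.5] tilt -1.0
shift [-13.6   4.3  88.4] turn -0.004
```

View pics/w2.png

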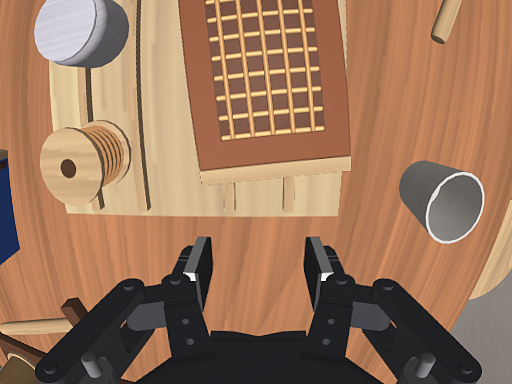

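The wrist view shows the bare end near row 170, columns 200-350, with the fingertips behind it at columns 200 and 320. The path down is clear.

```bash
python3 -m pendant '[105,-13,6,30,0,105,-13,6,60,0,105,-13,6,88,-0.004,105,-13,6,88,-0.004,105,-13,6,88,-0.004]'
python3 -c "
from h import *
hand((-310,-8),130)
d=get_image('wrist');cv2.imwrite('pics/w3.png',d['img'])"
```

```text
clock: 5.45
tool_pos: [0.6064, -0.2974, 0.1376]
orientation: [0.656, 0.755, 0.0, 0.0]
ft_force: [1.5, -0.0, 0.4]
finger_gap: 0.0502
grasp_force: 0.0
t 5.5 hand rack [-305.9   -9.4] z 137.6 yaw 0.22 gap 50.2 F [ 1.5 -0.   0.4] tilt -1.0
shift [-4.1 -1.5  7.6] turn 0.004
```

View pics/w3.png

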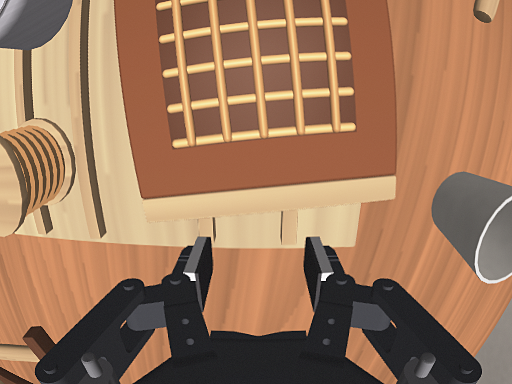

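```bash
python3 -m pendant '[105,6,0,8,0.002,105,14,0,8,0.002,105,20,0,8,0.002,105,25,0,8,0.002,105,30,0,8,0.002,105,35,0,8,0.002,105,40,0,8,0.002,105,45,0,8,0.002]'
python3 -m pendant '[105,5,0,0,0,105,10,0,0,0,105,15,0,0,0,105,20,0,0,0,105,20,0,0,0]'
cat >>h.py <<'E'
def boxpose(n="top"):
    d=get_image(n);P=cloud(d)*1000;q=rk(P[...,:2]);z=P[...,2]
    m=(abs(z-105)<5)&(abs(q[...,1])<75)&(q[...,0]>-300)&(q[...,0]<250)
    k,l,s,c=cv2.connectedComponentsWithStats(m.astype(np.uint8));i=1+s[1:,4].argmax()
    (c,wh,a)=rect(d,l==i,.105)
    a=(a-np.degrees(TH)+45)%90-45
    print(n,"box rack",np.round(rk(c),1),"size",np.round(wh,1),"skew",round(a,2));return d
E
python3 -c "
from h import *
hand((-310,-8),130)
d=boxpose()
d=get_image('wrist');cv2.imwrite('pics/w4.png',d['img'])"
```

```text
clock: 6.3
tool_pos: [0.6, -0.254, 0.1285]
orientation: [0.657, 0.754, -0.0, 0.001]
ft_force: [-1.0, -6.0, 2.1]
finger_gap: 0.0505
grasp_force: 0.0
clock: 6.8
tool_pos: [0.5973, -0.2333, 0.1283]
orientation: [0.657, 0.754, 0.0, 0.0]
ft_force: [0.1, -1.9, 1.2]
finger_gap: 0.0502
grasp_force: 0.0
t 6.8 hand rack [-241.2   -9.2] z 128.3 yaw 0.07 gap 50.2 F [ 0.1 -1.9  1.2] tilt -1.0
shift [-68.8  -1.3  -1.7] turn 0.001
top box rack [-154.9  -39.5] size [43.8 86.2] skew -0.01
```

View pics/w4.png

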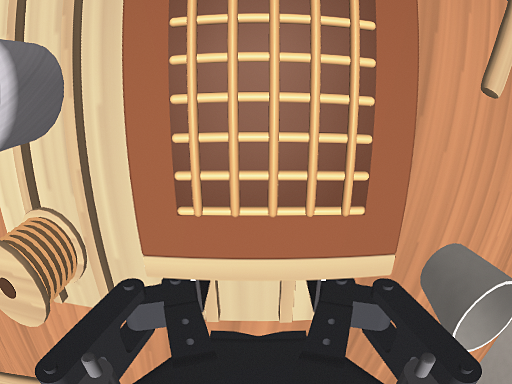

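The skew is gone and the face is flush with the fingers. The box sits about 3 mm to the right of the hand: the end edge spans columns 143-395, with the fingers' centre near 260. I measure the lateral offset with the side and wrist cameras.

```bash
cat >>h.py <<'E'
def wr(d,uv,z):
    "wrist pixel to rack mm at height z mm"
    from scipy.spatial.transform import Rotation as R
    s=sense();T=np.eye(4);T[:3,:3]=R.from_quat(s["orientation"]).as_matrix();T[:3,3]=s["tool_pos"];T=T@d["hand_eye"]
    K=d["intrinsics"];a=np.array([(uv[0]-K[0,2])/K[0,0],(uv[1]-K[1,2])/K[1,1]]);r=np.hypot(*a)
    v=T[:3,:3]@np.append(a/r*np.sin(r),np.cos(r));p=T[:3,3]+v*(z/1000-T[2,3])/v[2]
    return rk(p[:2]*1000)
def lid(d):
    "lid outline from colour of varnish/bare end; print edges in rack mm at z 105"
    hsv=cv2.cvtColor(d["img"],cv2.COLOR_BGR2HSV)
    return hsv
E
python3 - <<'E'
from h import *
boxpose("side")
d=get_image("wrist")
print(d["hand_eye"].round(3).tolist(),d["intrinsics"].round(1).tolist())
for uv in((143,256),(395,255),(144,275),(394,274),(124,60),(417,60)): print(uv,wr(d,uv,105).round(1))
E
```

```text
side box rack [-145.6   -9.5] size [103.4 130.9] skew 0.29
[[-0.001, -0.948, -0.319, 0.081], [1.0, -0.001, -0.0, 0.001], [-0.0, -0.319, 0.948, -0.071], [0.0, 0.0, 0.0, 1.0]] [[297.3, 0.0, 257.9], [0.0, 297.3, 189.9], [0.0, 0.0, 1.0]]
(143, 256) [-218.4   35. ]
(395, 255) [-218.6  -64.1]
(144, 275) [-227.5   36.3]
(394, 274) [-228.   -65.8]
(124, 60) [-146.2   34.4]
(417, 60) [-144.9  -63.6]
```

```bash
python3 -m pendant '[105,5,-1,0,0,105,10,-2,0,0,105,15,-3,0,0,105,20,-4,0,0,105,25,-5,0,0,105,30,-6,0,0,105,35,-7,0,0,105,35,-7,0,0]'
python3 - <<'E'
from h import *
hand()
boxpose("side")
d=get_image("wrist");cv2.imwrite('pics/w5.png',d['img'])
E
```

```text
clock: 7.8
tool_pos: [0.585, -0.199, 0.1279]
orientation: [0.656, 0.754, 0.0, -0.0]
ft_force: [-0.4, -0.3, 0.2]
finger_gap: 0.0503
grasp_force: 0.0
t 7.8 hand rack [-205.5   -1.7] z 127.9 yaw 0.1 gap 50.3 F [-0.4 -0.3  0.2] tilt -1.0
side box rack [-108.9   -2.1] size [103.4 129.1] skew 0.19
```

View pics/w5.png

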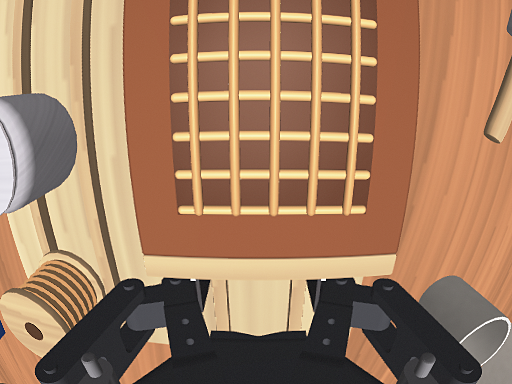

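The box follows the hand without rotating: the end edge is still at columns 144-396. The runner strips show behind it near columns 220 and 297, so I compare the box with them through the same camera.

```bash
python3 -m pendant '[105,5,-1,0,0,105,10,-2,0,0,105,15,-3,0,0,105,20,-4,0,0,105,25,-5,0,0,105,25,-5,0,0]'
python3 - <<'E'
from h import *
hand();boxpose("side")
d=get_image("wrist");c=d["img"]
cv2.imwrite("pics/w6.png",cv2.resize(c[240:340,130:410],None,fx=2.8,fy=2.8,interpolation=cv2.INTER_CUBIC))
g=cv2.cvtColor(c,cv2.COLOR_BGR2GRAY)
for r in(290,305,320): print(r,[(u,wr(d,(u,r),30)[1].round(1)) for u in range(212,308,6)])
for uv in((144,256),(395,255)): print(uv,wr(d,uv,105).round(1))
E
```

```text
clock: 8.5
tool_pos: [0.5766, -0.1749, 0.1279]
orientation: [0.656, 0.754, 0.0, -0.0]
ft_force: [-0.4, 0.7, -0.2]
finger_gap: 0.0502
grasp_force: 0.0
t 8.5 hand rack [-180.5    3.4] z 127.9 yaw 0.1 gap 50.2 F [-0.4  0.7 -0.2] tilt -1.0
side box rack [-84.8   3. ] size [102.1 130.9] skew -0.92
290 [(212, np.float64(35.3)), (218, np.float64(31.0)), (224, np.float64(26.7)), (230, np.float64(22.4)), (236, np.float64(18.1)), (242, np.float64(13.9)), (248, np.float64(9.6)), (254, np.float64(5.4)), (260, np.float64(1.1)), (266, np.float64(-3.1)), (272, np.float64(-7.3)), (278, np.float64(-11.6)), (284, np.float64(-15.9)), (290, np.float64(-20.1)), (296, np.float64(-24.4)), (302, np.float64(-28.8))]
305 [(212, np.float64(36.5)), (218, np.float64(32.0)), (224, np.float64(27.5)), (230, np.float64(23.1)), (236, np.float64(18.7)), (242, np.float64(14.3)), (248, np.float64(9.9)), (254, np.float64(5.5)), (260, np.float64(1.1)), (266, np.float64(-3.3)), (272, np.float64(-7.7)), (278, np.float64(-12.1)), (284, np.float64(-16.5)), (290, np.float64(-21.0)), (296, np.float64(-25.4)), (302, np.float64(-29.9))]
320 [(212, np.float64(37.9)), (218, np.float64(33.2)), (224, np.float64(28.5)), (230, np.float64(23.9)), (236, np.float64(19.3)), (242, np.float64(14.7)), (248, np.float64(10.1)), (254, np.float64(5.6)), (260, np.float64(1.0)), (266, np.float64(-3.5)), (272, np.float64(-8.1)), (278, np.float64(-12.7)), (284, np.float64(-17.3)), (290, np.float64(-21.9)), (296, np.float64(-26.5)), (302, np.float64(-31.2))]
(144, 256) [-158.    46.8]
(395, 255) [-158.2  -51.9]
```

View pics/w6.png

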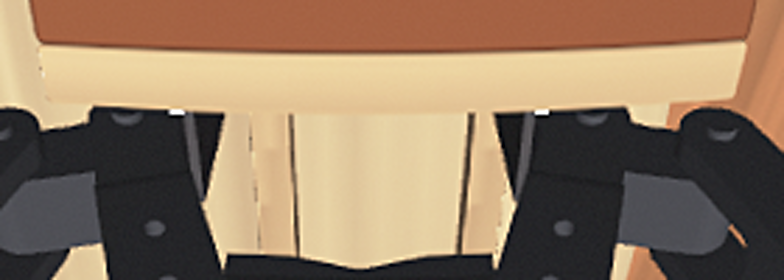

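Both cameras now put the box within 1 mm of the lane's middle. I push straight in and check part way.

```bash
python3 -m pendant '[105,6,0,0,0.002,105,15,0,0,0.002,105,25,0,0,0.002,105,35,0,0,0.002,105,45,0,0,0.002,105,55,0,0,0.002,105,62,0,0,0.002,105,67,0,0,0.002]'
python3 - <<'E'
from h import *
hand();boxpose("side")
d=get_image("wrist");c=d["img"]
cv2.imwrite("pics/w7.png",c)
for uv in((144,256),(395,255)): print(uv,wr(d,uv,105).round(1))
E
```

```text
clock: 9.4
tool_pos: [0.5676, -0.1087, 0.1279]
orientation: [0.657, 0.754, -0.0, -0.0]
ft_force: [0.8, -3.0, -1.3]
finger_gap: 0.0505
grasp_force: 0.0
t 9.4 hand rack [-113.7    3.3] z 127.9 yaw -0.03 gap 50.5 F [ 0.8 -3.  -1.3] tilt -1.0
side box rack [-18.5   2.2] size [101.8 132.2] skew -0.92
(144, 256) [-90.6  46.7]
(395, 255) [-91.  -52.1]
```

View pics/w7.png

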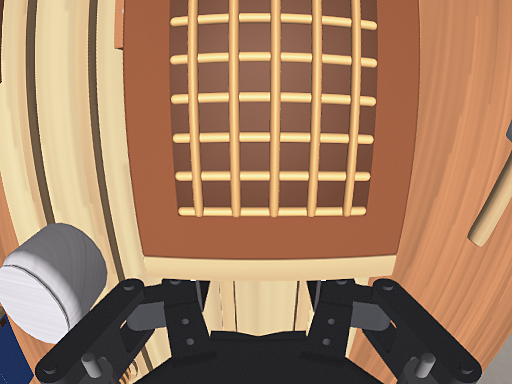

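The box is entering the lane centred. The middle rail's end shows at about (119,45), clear of the box. I continue.

```bash
python3 -m pendant '[105,8,0,0,0,105,18,0,0,0,105,28,0,0,0,105,38,0,0,0,105,48,0,0,0,105,58,0,0,0,105,66,0,0,0,105,72,0,0,0]'
python3 -c "
from h import *
hand();boxpose('side')"
python3 -m pendant '[105,8,0,0,0,105,18,0,0,0,105,28,0,0,0,105,38,0,0,0,105,48,0,0,0,105,56,0,0,0,105,62,0,0,0,105,66,0,0,0]'
python3 - <<'E'
from h import *
hand();boxpose("side")
d=get_image("wrist");c=d["img"]
cv2.imwrite("pics/w8.png",c)
for uv in((144,256),(395,255)): print(uv,wr(d,uv,105).round(1))
E
```

```text
clock: 10.3
tool_pos: [0.5578, -0.0374, 0.128]
orientation: [0.657, 0.754, -0.0, 0.0]
ft_force: [1.2, -5.1, 0.4]
finger_gap: 0.0499
grasp_force: 0.0
t 10.3 hand rack [-41.7   3.2] z 128.0 yaw -0.03 gap 49.9 F [ 1.2 -5.1  0.4] tilt -1.0
side box rack [54.9  3.1] size [102.9 127.8] skew -0.86
clock: 11.15
tool_pos: [0.5488, 0.0277, 0.1279]
orientation: [0.657, 0.754, -0.0, -0.0]
ft_force: [0.0, -5.0, 0.3]
finger_gap: 0.0505
grasp_force: 0.0
t 11.2 hand rack [24.   3.2] z 127.9 yaw -0.03 gap 50.5 F [ 0.  -5.   0.3] tilt -1.0
side box rack [125.1   3.4] size [100.2 118.8] skew -0.86
(144, 256) [47.3 46.5]
(395, 255) [ 46.8 -52.2]
```

View pics/w8.png

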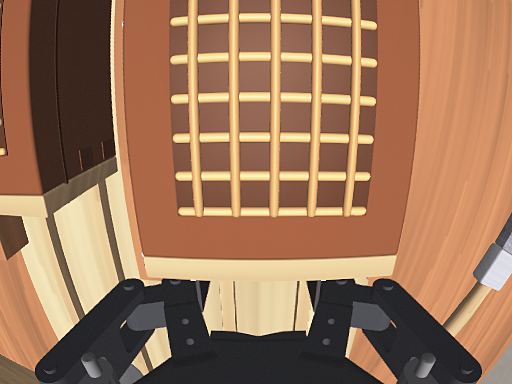

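The dry box's end is on the left with its varnish edge at about (44,194), against our edge at row 255. I compare the same varnish/bare edge on both boxes.

```bash
python3 - <<'E'
from h import *
d=get_image("wrist")
for uv in((44,194),(20,194),(5,195),(45,216),(270,259)): print(uv,wr(d,uv,105).round(1))
c=d["img"]
a=cv2.resize(c[150:250,0:140],None,fx=5,fy=5,interpolation=cv2.INTER_CUBIC);cv2.imwrite("pics/w9.png",a)
hsv=cv2.cvtColor(c,cv2.COLOR_BGR2HSV)
for u in(5,15,25,35,42,170,220,270,320,370):
    col=hsv[150:290,u]; v=np.diff(c[150:290,u,1].astype(int)); i=v[:].argmax() if u<100 else 80+v[80:125].argmax()
    print(u,150+i+.5,v[i],wr(d,(u,150+i+.5),105).round(1))
E
```

```text
(44, 194) [72.5 89.7]
(20, 194) [ 72.4 105. ]
(5, 195) [ 71.9 116.2]
(45, 216) [62.6 92.1]
(270, 259) [47.2 -2. ]
5 194.5 136 [ 72.1 116.1]
15 194.5 95 [ 72.1 108.6]
25 244.5 159 [ 47.4 111.3]
35 195.5 80 [71.8 95.4]
42 195.5 88 [71.8 91.1]
170 256.5 70 [47.5 35.8]
220 258.5 73 [47.3 16.5]
270 258.5 67 [47.4 -2. ]
320 258.5 84 [ 47.  -20.8]
370 256.5 71 [ 46.8 -41. ]
```

View pics/w9.png

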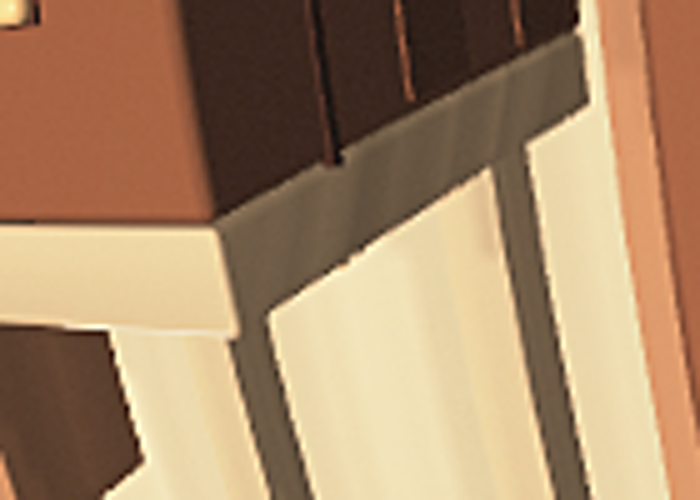

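```bash
python3 -m pendant '[105,5,0,0,0,105,10,0,0,0,105,15,0,0,0,105,19,0,0,0,105,22,0,0,0,105,22,0,0,0]'
python3 - <<'E'
from h import *
hand()
d=get_image("wrist");c=d["img"]
for u in(5,15,35,42,50,170,220,270,320,370):
    lo,hi=(60,125) if u>100 else (40,110)
    v=np.diff(c[150:290,u,1].astype(int));i=lo+v[lo:hi].argmax()
    print(u,150+i+.5,v[i],wr(d,(u,150+i+.5),105).round(1))
E
python3 -m pendant '[105,-10,0,0,0,105,-30,0,0,0,105,-60,0,0,0,105,-100,0,0,0,105,-145,0,0,0,105,-190,0,0,0,105,-220,0,0,0,105,-220,0,0,0]'
python3 - <<'E'
from h import *
hand();d=boxpose();boxpose("side")
P=cloud(d)*1000;q=rk(P[...,:2]);z=P[...,2];x,y=q[...,0],q[...,1]
for t,yc in(("wet",0),("dry",143)):
    m=(abs(z-105)<6)&(abs(y-yc)<62)&(x>20)&(x<260);print(t,rk(rect(d,m,.105)[0]),rect(d,m,.105)[1:],np.percentile(x[m],[.5,99.5]),np.percentile(y[m],[.5,99.5]))
    for a in range(-40,50,20):
        k=m&(abs(y-yc-a)<10);print(a,np.percentile(x[k],[1,99]).round(1),end=";")
cv2.imwrite("pics/top9.png",cv2.resize(d["img"][80:260,130:400],None,fx=2.9,fy=2.9,interpolation=cv2.INTER_CUBIC))
E
```

```text
clock: 11.9
tool_pos: [0.5458, 0.0497, 0.1279]
orientation: [0.657, 0.754, 0.0, -0.0]
ft_force: [-0.3, 0.2, -0.0]
finger_gap: 0.0505
grasp_force: 0.0
t 11.9 hand rack [46.2  3.2] z 127.9 yaw -0.02 gap 50.5 F [-0.3  0.2 -0. ] tilt -1.0
5 236.5 100 [ 72.2 125.4]
15 238.5 73 [ 71.8 117.6]
35 240.5 93 [ 72. 103.]
42 241.5 96 [71.9 98.4]
50 242.5 95 [71.8 93.4]
170 257.5 86 [68.9 35.7]
220 259.5 66 [68.7 16.4]
270 259.5 82 [68.8 -2.2]
320 258.5 85 [ 68.8 -21. ]
370 256.5 77 [ 68.6 -41.2]
clock: 12.75
tool_pos: [0.5763, -0.1737, 0.128]
orientation: [0.659, 0.752, 0.0, 0.001]
ft_force: [-0.3, 0.4, -0.4]
finger_gap: 0.0501
grasp_force: 0.0
t 12.8 hand rack [-179.2    3.5] z 128.0 yaw -0.31 gap 50.1 F [-0.3  0.4 -0.4] tilt -1.0Traceback (most recent call last):
  File "<stdin>", line 2, in <module>
  File "h.py", line 30, in boxpose
    k,l,s,c=cv2.connectedComponentsWithStats(m.astype(np.uint8));i=1+s[1:,4].argmax()
                                                                     ~~~~~~~~~~~~~~^^
ValueError: attempt to get argmax of an empty sequence
```

```bash
python3 - <<'E'
from h import *
for n in("side","top"):
    d=get_image(n);P=cloud(d)*1000;q=rk(P[...,:2]);z=P[...,2];x,y=q[...,0],q[...,1]
    for t,yc in(("wet",0),("dry",143)):
        m=(abs(z-105)<5)&(abs(y-yc)<62)&(x>20)&(x<260);print(n,t,m.sum())
        if m.sum()>50:
            r=rect(d,m,.105);print(rk(r[0]),r[1:])
            for a in range(-40,50,20):
                k=m&(abs(y-yc-a)<10)
                if k.any():print(a,np.percentile(x[k],[1,99]).round(1),end=";")
    i=d["img"]; cv2.imwrite(f"pics/{n}9.png",cv2.resize(i,None,fx=1.5,fy=1.5))
E
```

```text
side wet 836
[129.3359691    2.19613792] ((103.88825988769531, 154.94943237304688), 7.535688877105713)
-40 [ 58.7 206.1];-20 [ 56.8 207.1];0 [ 56.9 207.4];20 [ 59.2 204.7];40 [ 58.2 205.6];side dry 936
[131.90466994 145.14554203] ((102.18253326416016, 156.0260009765625), 7.942508220672607)
-40 [ 59.6 208.2];-20 [ 61.5 208. ];0 [ 61.6 209.6];20 [ 58.4 209.5];40 [ 58.8 207.9];top wet 0
top dry 0
```

View pics/side9.png

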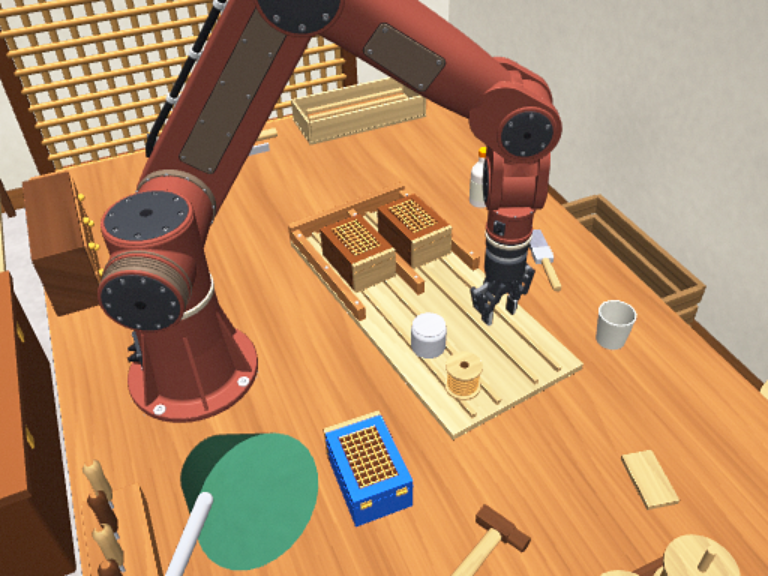

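The side view shows both boxes in their lanes and the wet box nearly level. The side camera puts the gap at 2.6 mm and the wrist camera at 3.2 mm, so I return for a last nudge of about 3 mm.

```bash
python3 -m pendant '[105,30,0,0,0,105,70,0,0,0,105,110,0,0,0,105,150,0,0,0,105,180,0,0,0,105,200,0,0,0,105,205,0,0,0,105,205,0,0,0]'
python3 -c "
from h import *
hand((49.2,3.2),128)"
```

```text
clock: 13.7
tool_pos: [0.5476, 0.0354, 0.128]
orientation: [0.656, 0.754, -0.0, -0.0]
ft_force: [0.5, -0.6, -0.5]
finger_gap: 0.0503
grasp_force: 0.0
t 13.7 hand rack [31.8  3.3] z 128.0 yaw 0.1 gap 50.3 F [ 0.5 -0.6 -0.5] tilt -1.0
shift [17.4  0.2  0. ] turn 0.002
```

```bash
python3 -m pendant '[105,6,0,0,0.002,105,11,0,0,0.002,105,13,0,0,0.002,105,15,0,0,0.002,105,16.5,0,0,0.002,105,17.5,0,0,0.002,105,17.5,0,0,0.002,105,17.5,0,0,0.002]'
python3 - <<'E'
from h import *
hand()
d=get_image("wrist");c=d["img"]
for u in(15,35,42,50,170,220,270,320,370):
    v=np.diff(c[150:290,u,1].astype(int));lo=60;i=lo+v[lo:125].argmax()
    print(u,150+i+.5,v[i],wr(d,(u,150+i+.5),105).round(1))
E
```

```text
clock: 14.5
tool_pos: [0.5457, 0.0511, 0.1279]
orientation: [0.658, 0.753, -0.0, 0.0]
ft_force: [-0.7, -4.0, -1.4]
finger_gap: 0.0503
grasp_force: 0.0
t 14.5 hand rack [47.6  3.1] z 127.9 yaw -0.2 gap 50.3 F [-0.7 -4.  -1.4] tilt -1.0
15 241.5 117 [ 72.1 118.1]
35 266.5 177 [ 59.3 109.1]
42 244.5 88 [72.2 98.8]
50 245.5 90 [72.1 93.8]
170 257.5 98 [70.6 35.6]
220 259.5 84 [70.3 16.2]
270 259.5 95 [70.4 -2.3]
320 258.5 94 [ 70.3 -21.1]
370 256.5 91 [ 70.1 -41.3]
```

```bash
python3 -m pendant '[105,0.8,0,0,0,105,1.6,0,0,0,105,1.6,0,0,0,105,1.6,0,0,0]'
cat >>h.py <<'E'
def lev():
    hand()
    d=get_image("wrist");c=d["img"]
    for u in(15,42,50,170,220,270,320,370):
        v=np.diff(c[150:290,u,1].astype(int));lo=60;i=lo+v[lo:125].argmax()
        print(u,150+i+.5,v[i],wr(d,(u,150+i+.5),105).round(1))
E
python3 -c "
from h import *
lev()"
```

```text
clock: 14.95
tool_pos: [0.5455, 0.0532, 0.1279]
orientation: [0.658, 0.753, 0.0, -0.0]
ft_force: [0.4, -3.7, -1.6]
finger_gap: 0.0503
grasp_force: 0.0
t 14.9 hand rack [49.7  3.1] z 127.9 yaw -0.17 gap 50.3 F [ 0.4 -3.7 -1.6] tilt -1.0
15 245.5 76 [ 71.8 119.2]
42 248.5 92 [72.1 99.6]
50 249.5 95 [72.  94.5]
170 257.5 101 [72.6 35.5]
220 259.5 83 [72.3 16.2]
270 259.5 96 [72.4 -2.4]
320 258.5 94 [ 72.3 -21.2]
370 256.5 91 [ 72.1 -41.4]
```

The two ends are level within 0.4 mm. I withdraw straight back, raise the hand and do a last check.

```bash
python3 -m pendant '[105,-6,0,0,0,105,-25,0,0,0,105,-60,0,0,0,105,-100,0,-10,0,105,-140,0,-30,0,105,-170,0,-70,0,105,-190,0,-110,0,105,-190,0,-110,0]'
python3 - <<'E'
from h import *
hand()
d=get_image("side");P=cloud(d)*1000;q=rk(P[...,:2]);z=P[...,2];x,y=q[...,0],q[...,1]
for t,yc in(("wet",0),("dry",143)):
    m=(abs(z-105)<5)&(abs(y-yc)<62)&(x>20)&(x<260)
    r=rect(d,m,.105);print(t,rk(r[0]),r[1:],[np.percentile(x[m&(abs(y-yc-a)<10)],1).round(1) for a in range(-40,50,20)])
finish_job()
E
```

```text
clock: 15.8
tool_pos: [0.5735, -0.1387, 0.2433]
orientation: [0.659, 0.752, 0.002, 0.004]
ft_force: [0.1, -0.1, -0.4]
finger_gap: 0.0501
grasp_force: 0.0
t 15.8 hand rack [-144.3    1.4] z 243.3 yaw -0.32 gap 50.1 F [ 0.1 -0.1 -0.4] tilt -1.0
wet [132.59291652   2.23703852] ((103.63070678710938, 154.8807373046875), 7.690804958343506) [np.float64(61.8), np.float64(58.5), np.float64(60.3), np.float64(61.3), np.float64(59.7)]
dry [131.03449756 144.64556929] ((101.18537902832031, 157.7679901123047), 7.942508220672607) [np.float64(60.2), np.float64(58.4), np.float64(57.8), np.float64(61.7), np.float64(58.3)]
the job is handed in; nothing more can be done
```

I handed the job in with the wet box standing straight in the lane's middle, its bare end level with the drying box's to about 1 mm by my measurements, pushed only on that end; I saw no rail contact and moved nothing else.

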